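# Park the veneering iron and build the pressing stack

## Robot

A 6-joint arm with a two-finger parallel gripper is mounted at the origin on the work surface. World frame = base frame: x ahead of the robot, y to its left, z up, the work surface at z = 0. Lengths are in mm, angles in rad, forces in N, time in s.
With the tool pointing down it reaches from about 350 to 775 mm from the base axis. Payload 7.3 kg.
Tool frame: the origin (TCP) lies midway between the tips of the shut fingers; the grasp point (between the pads) lies 19 mm behind it; z points along the fingers, y is the direction in which the jaws open and shut (so a half turn about z gives the same grasp; the last joint's range is limited). The gripper opens to 92 mm and grips with 3 to 60 N. Pads are 19 mm wide; open, the fingers measure 130 mm over their backs; the gripper's body (75 mm by 190 mm) begins 47 mm behind the grasp point.
Start: joints at [1.008, 0.342, 1.524, -0, 1.275, -0.146], TCP at [212.528, 480.082, 203.541] pointing down, gripper open.
Joint ranges: [-2.53, 2.53], [-0.77, 2.02], [0.04, 2.7], [-1, 4.14], [0.28, 2.66], [-3.11, 3.11]. Speed limits (rad/s): [2.57, 2.57, 3.14, 3.14, 3.14, 3.14].

## Interface

Orientations are given as [roll, pitch, yaw] about the fixed x, y, z axes, in that order (R = Rz(yaw) Ry(pitch) Rx(roll)).
In Python, from plant import sensors, imaging, ticket gives the robot as it stands. The module is installed in compiled form; this text tells all that it offers.
- The arm moves only by the tool arm_command, never from a script. Its argument "increments" is one flat list of numbers, 5 for each row, row after row: the closure, from 0 (fully open) to 1 (shut), then the shift along the tool's x, y, z in mm, then the turn about the tool's z in degrees. In form: [hand, dx, dy, dz, spin, hand, dx, dy, dz, spin, ...]. A call has 1 to 20 rows; each row is the pose to reach, as a shift and turn from the pose commanded when the call began, along the tool's axes at that moment; what a row does not reach only later rows make up. A row lasts 1/8 s, in which the tool goes at most 62.5 mm and 10.7 degrees, less where a joint would pass 70% of its speed; a pose out of reach is approached as far as the arm can. A call with a gripper value outside its range is refused whole. The fingers move at their own pace and stop on an object; the grip force is fixed at half the most. Time passes only in rows, so rows that repeat a pose let the fingers close. It gives the time, the measured TCP pose, the force and the opening at its end, in the units of the state.
- sensors.get_obs(): the state, without advancing time (a new reading comes with each control period).
- imaging.capture(name): name is "side" or "top"; returns the picture (480x640x3 uint8, blue, green, red); there is no depth.
- imaging.calibration(name): a dict with "fx", "fy", "cx", "cy" (pixels), "world_to_cam" (4x4, takes a point from world to camera coordinates). Camera axes: x right, y down, z forward; pixel columns grow to the right and rows downward; lengths in mm; the calibration is good to about 2 mm. A picture is of the moment at which its call begins. calibration takes no time and is no camera call.
- ticket.close_job(): hands the job in, once; it reports no verdict.
The state is a dict: "time": time; "joint_positions": joint angles; "dq": joint speeds; "tau": joint torques, N m; "tool_pos": TCP position; "tcp_rot": TCP orientation; "contact_force": force on the tool from outside, world axes, zero at the start; "moment": the same for the moment, N m; "grip_width": finger opening in mm.
Only numpy, scipy, OpenCV 4.12 (cv2) and the standard library are available. Lean on these libraries where they do the work, as an engineer would, in place of code of your own. Each camera call takes 0.05 s, during which the arm holds its last target. There are 200 camera calls.

## Task

The veneer has been ironed on and must now set under weight. First park the iron on its sloped rest, sole flat on the slope, nose uphill and heel against the ledge; then build the pressing stack on the middle of the white-topped press bed, from the bottom up: the thin plywood board, the veneered panel, the thick caul and last the steel weight, each centred on the one below and the three wooden pieces lying lengthwise along the bed. Let go of everything and leave the glue jar, ear defenders and try square where they are.

Things in the scene. Friction and masses are not known exactly. Their poses are not given: they have to be found in the camera images.
- bed: Press bed, fixed to the bench: flat rectangular block 180 (x) x 120 (y) x 22 high, dark wood with a flat white melamine top. Origin: centre of its underside, on the bench; its flat top is 22 mm above. x is its long way, z up. Stands at the left or the right of the work.
- rest: Fixed sloped iron rest, opposite side from the bed: aluminium plate 174 x 90 rising along +x at 15 deg (0.262 rad) from a ledge (12 thick, 14 above the plate) at its low -x end; top 64 high. Wooden foot. Origin: under it, on the bench; z up. Iron seated, heel on ledge: iron's origin at x 0, y 0, z 40 here, its x axis 15 deg above this +x. The sole may not slide down by itself.
- iron: Small cold iron, 0.5-0.95 kg, on its sole. Steel sole 140 x 66 x 10, square heel at x -70, round nose at x +70; black body to z 30; black handle bar along x (-57 to 53), 26 wide, z 54 to 76, open beneath. Origin: under the sole, midway heel to nose; x to the nose, z up. Balances at about x -2. At the start the nose points away from the robot within 0.3 rad.
- board: Plywood board (lower caul), the longest and widest wooden piece, pale with striped edges and a dark round hanging hole near its +x end: 130 (x) x 60 (y) x 16 thick. Origin: centre of its underside; x lengthwise, z up.
- panel: Veneered panel, the smallest wooden piece, dark walnut face up on a pale core: 100 (x) x 50 (y) x 16 thick. Origin: centre of its underside; x lengthwise, z up.
- caul: Upper caul, the thickest wooden piece, a stout, narrow pale solid batten with rounded edges: 110 (x) x 46 (y) x 36 thick. Origin: centre of its underside; x lengthwise, z up.
- weight: Round dark steel pressing weight, about 0.5 to 0.85 kg: disc 56 diameter x 34 high with an upright knob on top, 24 diameter from z 42 to 66 on a neck 18 diameter. Origin: centre of its underside; z up.
- jar: Bystander, to be left alone: closed round glue jar with a white cap and no knob, 56 diameter, 60 high, standing among the things. Origin: centre of its underside.
- muffs: Bystander, to be left alone: ear defenders lying beyond the work, two red cups 72 high, 150 mm over both (along y), black headband reaching 130 mm along +x. Origin: on the bench midway between the cups.
- square: Bystander, to be left alone: try square lying flat beyond the work, wooden stock 120 (y) x 22 x 16 high and a steel blade 3 thick reaching 155 mm along +x. Origin: under the stock's middle.
There are look-alikes about, which are no part of the job. Several things have the shape of the panel; the one meant has the colours described above.

How it is judged:
By the outcome, as a careful person would: the job done as asked, in the order asked, and still so for the second after the job is handed in, with the robot touching nothing.
It also fails if it takes over 131 s, if anything falls off the work surface, if the arm or the gripper's body presses on something with over 40 N, if the wrist force passes 120 N, or if a joint passes its speed limit or range.

## Working session

There is one attempt and no reset: what is moved stays moved. The work goes in short steps, Python scripts to look and compute and a tool call to move; the robot and the scene stay as the last step left them, time stands still between calls to the robot, and variables do not carry over. Pictures are saved under pics/ and viewed, about 12 in all and at most 16, crops included, and the job is handed in when it is done.

Besides the shell and the picture viewer there is one more tool, called after ">>>" as a command line: name --argument value ..., lists and objects as JSON in quotes. arm_command: Moves the arm, as the interface text tells. Its arguments: {"type":"object","properties":{"increments":{"type":"array","items":{"type":"number"}}},"required":["increments"]}

```bash
mkdir -p pics
python3 - <<'E'
from plant import sensors, imaging
import cv2
print(sensors.get_obs())
for n in("top","side"):
    cv2.imwrite(f"pics/{n}0.png",imaging.capture(n)); print(imaging.calibration(n))
E
```

```text
{'time': 0.0, 'joint_positions': array([ 1.00801126e+00,  3.42745054e-01,  1.52505384e+00, -1.01633946e-06,
        1.27536460e+00, -1.45996808e-01]), 'dq': array([ 0.00127899, -0.00121787, -0.00069427, -0.00097252,  0.00145552,
       -0.00168338]), 'tau': array([ 1.79928534e-04, -4.31236553e+01, -2.44225860e+01,  7.17364834e-02,
        5.58151701e-02, -1.13323679e-04]), 'tool_pos': array([212.26918975, 479.68151579, 202.8205416 ]), 'tcp_rot': array([-3.14003839e+00, -2.27561174e-04,  2.72480451e+00]), 'contact_force': array([ 0.25887315, -0.0496907 , -0.411915  ]), 'moment': array([ 0.03398177, -0.03338815,  0.02282194]), 'grip_width': 91.80612895207443}
{'fx': 520.7202847259588, 'fy': 520.7202847259588, 'cx': 325.4247056140253, 'cy': 237.67054981408495, 'world_to_cam': array([[-8.35269928e-03, -9.99951772e-01,  5.16586749e-03,
        -9.35838710e+00],
       [-9.83071436e-01,  7.26589091e-03, -1.83078560e-01,
         5.50986744e+02],
       [ 1.83032196e-01, -6.60761693e-03, -9.83084714e-01,
         9.70546105e+02],
       [ 0.00000000e+00,  0.00000000e+00,  0.00000000e+00,
         1.00000000e+00]])}
{'fx': 503.4313416324348, 'fy': 503.4313416324348, 'cx': 322.53857178467433, 'cy': 243.71718384371883, 'world_to_cam': array([[ 9.99810392e-01, -1.45182178e-02, -1.29769881e-02,
        -5.49857246e+02],
       [-1.85519555e-02, -5.07702268e-01, -8.61332823e-01,
         5.26621846e+01],
       [ 5.91657122e-03,  8.61410256e-01, -5.07875345e-01,
         1.17179143e+03],
       [ 0.00000000e+00,  0.00000000e+00,  0.00000000e+00,
         1.00000000e+00]])}
```

View pics/top0.png

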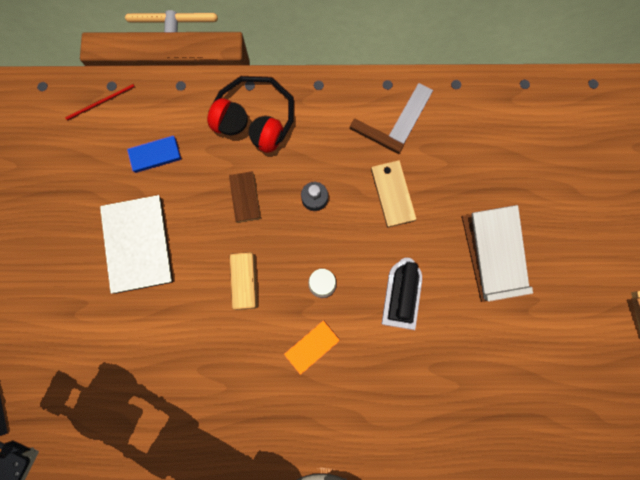

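View pics/side0.png

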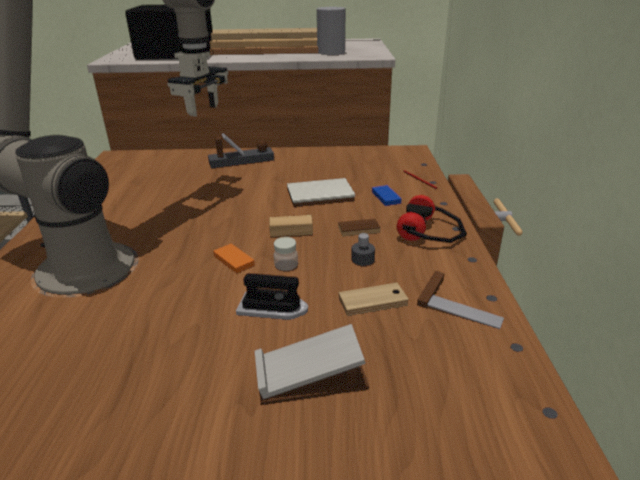

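The top view shows the bed at left (137,244), rest at right (502,252), iron (403,293), board (394,193), weight (314,195), walnut panel (245,197) and caul (243,280). The jar is at (322,283); the blue and orange pieces are decoys. The side view agrees, with the rest rising towards +x.

```bash
cat > h.py <<'E'
import numpy as np, cv2
from plant import sensors, imaging
def cal(n):
    c=imaging.calibration(n); K=np.array([[c['fx'],0,c['cx']],[0,c['fy'],c['cy']],[0,0,1]]); return K,np.array(c['world_to_cam'])
def cast(n,px,z):
    K,T=cal(n); R,t=T[:3,:3],T[:3,3]; C=-R.T@t
    px=np.atleast_2d(np.asarray(px,float)); d=(R.T@np.linalg.inv(K)@np.c_[px,np.ones(len(px))].T).T
    return C+d*((z-C[2])/d[:,2])[:,None]
def proj(n,P):
    K,T=cal(n); p=(K@(T[:3,:3]@np.atleast_2d(P).T+T[:3,3:])).T; return p[:,:2]/p[:,2:]
def rect(n,mask,z):
    "mask -> contour on plane z -> min area rect (centre, L, W, yaw of long side)"
    cs,_=cv2.findContours(mask.astype(np.uint8),cv2.RETR_EXTERNAL,cv2.CHAIN_APPROX_NONE)
    c=max(cs,key=cv2.contourArea)[:,0]; P=cast(n,c,z)[:,:2].astype(np.float32)
    b=cv2.boxPoints(cv2.minAreaRect(P)); e=b[1]-b[0],b[2]-b[1]
    l=max(e,key=np.linalg.norm); s=min(e,key=np.linalg.norm)
    y=np.arctan2(l[1],l[0]); y=(y+np.pi/2)%np.pi-np.pi/2
    return b.mean(0).round(1),np.linalg.norm(l).round(1),np.linalg.norm(s).round(1),y.round(3),c
E
python3 - <<'E'
from h import *
im=cv2.imread("pics/top0.png"); 
K,T=cal("top"); print("C",-T[:3,:3].T@T[:3,3])
lab=cv2.cvtColor(im,cv2.COLOR_BGR2LAB).astype(int); hsv=cv2.cvtColor(im,cv2.COLOR_BGR2HSV)
for nm,(u,v) in dict(bed=(137,244),rest=(502,245),board=(394,200),panel=(245,197),caul=(240,280),weight=(305,200),knob=(314,190),sole=(391,318),handle=(405,285),table=(200,230),jar=(322,283)).items(): print(nm,lab[v,u],hsv[v,u])
c=cv2.resize(im[150:340,90:290],None,fx=4,fy=4,interpolation=cv2.INTER_CUBIC)[:600]
d=cv2.resize(im[150:340,290:540],None,fx=3.2,fy=3.2,interpolation=cv2.INTER_CUBIC)
cv2.imwrite("pics/right.png",d); cv2.imwrite("pics/left.png",cv2.resize(im[150:340,90:290],None,fx=3,fy=3))
E
```

```text
C [ 363.93997637   -6.94834846 1055.05124361]
bed [243 127 134] [ 24  15 244]
rest [223 129 134] [ 17  20 226]
board [209 133 167] [ 19 115 236]
panel [ 69 145 152] [ 11 181  96]
caul [219 131 176] [ 21 129 248]
weight [ 92 129 127] [130   9  87]
knob [205 130 127] [158   5 202]
sole [ 40 129 129] [10 19 41]
handle [ 48 129 128] [ 0  5 47]
table [125 152 169] [ 13 186 170]
jar [248 126 133] [ 30  10 247]
```

View pics/right.png

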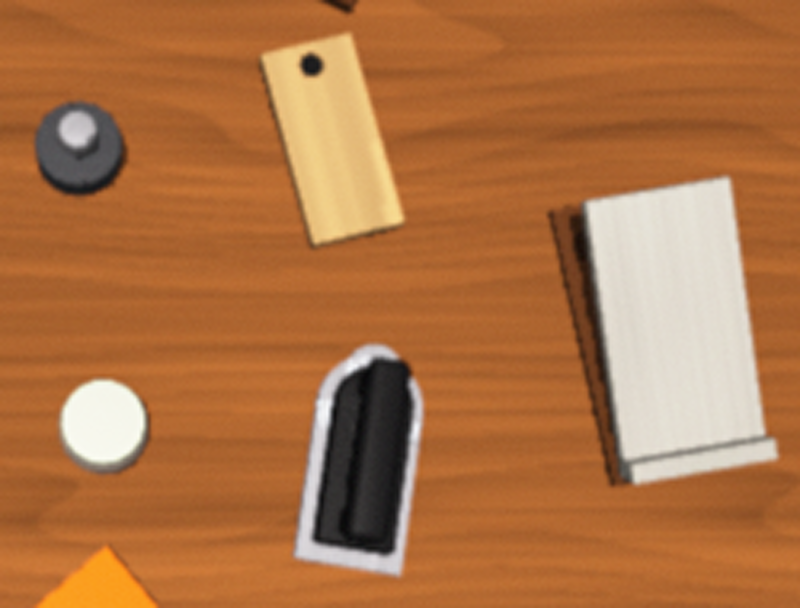

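Run:
```python
from h import *
im=cv2.imread("pics/top0.png"); lab=cv2.cvtColor(im,cv2.COLOR_BGR2LAB).astype(int); L,A,B=lab[...,0],lab[...,1],lab[...,2]
vis=im.copy()
def roi(u0,u1,v0,v1):
    m=np.zeros(L.shape,bool); m[v0:v1,u0:u1]=1; return m
def show(nm,m,z):
    r=rect("top",m,z); print(nm,*r[:4]); cv2.drawContours(vis,[r[4][:,None]],-1,(255,0,255),1)
show("bed",roi(85,190,180,310)&(L>200)&(B<150),22)
pale=(L>165)&(A<143)
show("board",cv2.morphologyEx((roi(360,425,150,235)&pale).astype(np.uint8),cv2.MORPH_CLOSE,np.ones((9,9))),16)
show("caul",roi(220,265,245,320)&(L>150)&(A<146),36)
show("panel",roi(222,268,165,228)&(L<100)&(B<168),16)
show("iron sole",roi(375,430,250,335)&(B<145),5)
for nm,m,z in(("knob",roi(295,335,175,215)&(L>150)&(B<140),66),("weightdisc",roi(295,335,178,215)&(B<140)&(L<150),34),("jar",roi(300,345,260,305)&(L>200)&(B<145),60)):
    show(nm,m,z)
px=np.array([[585,203],[730,178],[632,483],[777,457]])/3.2+[290,150]-.35
c=np.r_[cast("top",px[:2],63.8),cast("top",px[2:],32.3)]; print(c.round(1))
ax=(c[:2].mean(0)-c[2:].mean(0))[:2]; yaw=np.arctan2(ax[1],ax[0]); u=ax/np.hypot(*ax)
print("rest len",np.hypot(*ax),"(171.7)",yaw, np.linalg.norm(c[0]-c[1]),np.linalg.norm(c[2]-c[3]),"yaw by edges",[np.arctan2(-(a[0]-b[0]),(a[1]-b[1])) for a,b in((c[0],c[1]),(c[2],c[3]))])
print("rest origin",c[:2].mean(0)[:2]-88.9*u,c[2:].mean(0)[:2]+82.8*u)
# board hole
h=roi(380,396,162,178)&(L<90); v,w=np.nonzero(h); print("hole",cast("top",[w.mean(),v.mean()],16))
# iron handle + corners
hp=np.array([[376,345],[297,557],[402,575]])/3.2+[290,150]-.35
print("sole nose,heelL,heelR",cast("top",hp,8).round(1))
hh=np.array([[392,360],[370,545]])/3.2+[290,150]-.35; print("handle ends", cast("top",hh,76).round(1))
cv2.imwrite("pics/vis.png",cv2.resize(vis[150:340,90:340],None,fx=3.2,fy=3.1))
# side view check of knob/board hole
sd=cv2.imread("pics/side0.png")
```

```text
bed [548.5 369.8] 179.5 119.5 0.186
board [ 651.2 -155. ] 129.8 59.7 0.237
caul [470.4 150.6] 108.6 44.2 0.072
panel [644.9 151.6] 103.6 54.1 0.156
iron sole [ 447.4 -168.9] 141.1 68.1 -0.176
knob [644.1   9.5] 21.2 19.8 -0.775
weightdisc [640.2   8.6] 58.5 52.7 -0.007
jar [464.   -6.4] 47.4 47.4 0.78
[[ 595.3 -301.7   63.8]
 [ 610.4 -391.7   63.8]
 [ 426.8 -329.3   32.3]
 [ 441.9 -419.4   32.3]]
rest len 170.74190420049263 (171.7) 0.16265768531416533 91.28030818676824 91.41326453995227 yaw by edges [np.float64(0.16613609809251767), np.float64(0.1664782475671776)]
rest origin [ 515.1088257  -361.09953152] [ 516.054275   -360.94437616]
hole [[ 700.23877895 -142.803621     16.        ]]
sole nose,heelL,heelR [[ 516.7 -179.8    8. ]
 [ 384.3 -125.8    8. ]
 [ 372.7 -190.5    8. ]]
handle ends [[ 497.8 -177.7   76. ]
 [ 389.5 -160.7   76. ]]
```

View pics/vis.png

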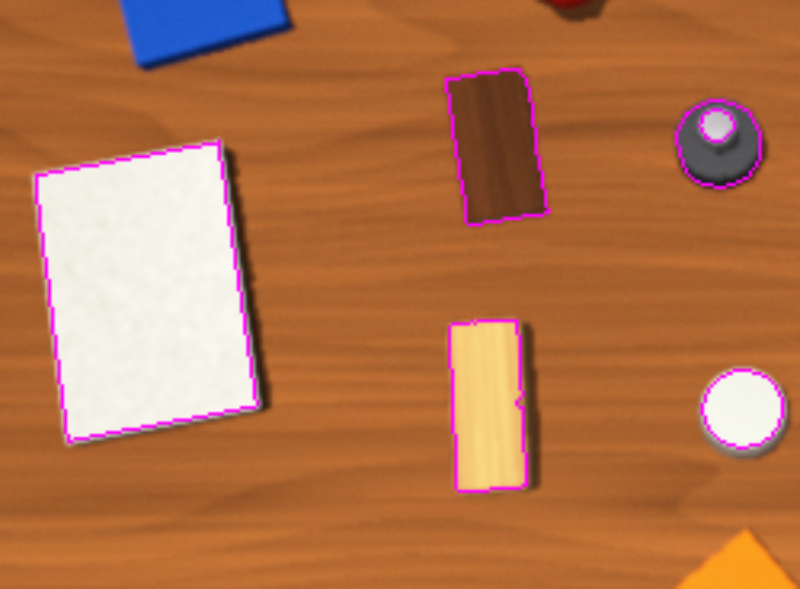

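The masks sit on the right edges and the sizes match what was given: bed 179.5x119.5, board 129.8x59.7, and the rest's two origin estimates agree within 1 mm. Starting with the iron.

```bash
cat >> h.py <<'E'
def plan(*targets):
    o=sensors.get_obs(); p=np.array(o['tool_pos']); yaw=o['tcp_rot'][2]; c,s=np.cos(yaw),np.sin(yaw)
    print("at",p.round(1),"yaw",yaw.round(3),"t",round(o['time'],2))
    for x,y,z,th in targets:
        d=np.array([x,y,z])-p; dy=(th-yaw+np.pi/2)%np.pi-np.pi/2
        print((round(c*d[0]+s*d[1],1),round(s*d[0]-c*d[1],1),round(-d[2],1),round(-np.degrees(dy),1)))
E
python3 - <<'E'
from h import *
plan((455.4,-170.4,200,-0.17),(455.4,-170.4,46,-0.17))
E
```

```text
at [212.3 479.7 202.9] yaw 2.725 t 0.1
(np.float64(-485.5), np.float64(-496.0), np.float64(2.9), np.float64(-14.1))
(np.float64(-485.5), np.float64(-496.0), np.float64(156.9), np.float64(-14.1))
```

>>> arm_command --increments '[0,-485.5,-496,3,-14.1,0,-485.5,-496,3,-14.1,0,-485.5,-496,3,-14.1,0,-485.5,-496,3,-14.1,0,-485.5,-496,3,-14.1,0,-485.5,-496,3,-14.1,0,-485.5,-496,3,-14.1,0,-485.5,-496,3,-14.1,0,-485.5,-496,3,-14.1,0,-485.5,-496,3,-14.1,0,-485.5,-496,3,-14.1,0,-485.5,-496,3,-14.1,0,-485.5,-496,3,-14.1,0,-485.5,-496,3,-14.1,0,-485.5,-496,3,-14.1,0,-485.5,-496,3,-14.1]'

```text
time: 2.1
tool_pos: [455.6, -169.2, 200.8]
tcp_rot: [-3.142, 0.0, 2.972]
contact_force: [-0.3, -0.0, -0.6]
grip_width: 91.7
```

Run:
```python
from h import *
plan((455.4,-170.4,46,-0.17))
```

```text
at [ 455.6 -169.2  200.8] yaw 2.972 t 2.1
(np.float64(0.0), np.float64(-1.3), np.float64(154.8), np.float64(0.0))
```

Arrived within 1 mm. Descend and grip, then lift a little.

>>> arm_command --increments '[0,0,-1,60,0,0,0,-1,115,0,0,0,-1,155,0,0,0,-1,155,0,0.3,0,-1,155,0,0.6,0,-1,155,0,1,0,-1,155,0,1,0,-1,155,0,1,0,-1,155,0,1,0,-1,155,0,1,0,-1,155,0,1,0,-1,155,0,1,0,-1,135,0,1,0,-1,100,0,1,0,-1,50,0,1,0,-1,0,0,1,0,-1,0,0,1,0,-1,0,0]'

```text
time: 4.35
tool_pos: [454.3, -170.5, 198.8]
tcp_rot: [3.141, -0.003, 2.971]
contact_force: [0.1, 0.4, -5.3]
grip_width: 25.2
```

Run:
```python
from h import *
im=imaging.capture("side"); cv2.imwrite("pics/s1.png",cv2.resize(im[150:410,180:440],None,fx=2.3,fy=2.3))
c,s=np.cos(.165),np.sin(.165)
for d in(22,):
  x=-16.8+d+8*.966
  gx,gy=515.6+c*x,-361+s*x
  print(gx,gy); plan((gx,gy,200,.165),(gx,gy,130,.165))
```

```text
528.3524164979176 -358.87654586495506
at [ 454.1 -170.3  198.3] yaw 2.971 t 4.4
(np.float64(-105.2), np.float64(-173.2), np.float64(-1.7), np.float64(-19.2))
(np.float64(-105.2), np.float64(-173.2), np.float64(68.3), np.float64(-19.2))
```

View pics/s1.png

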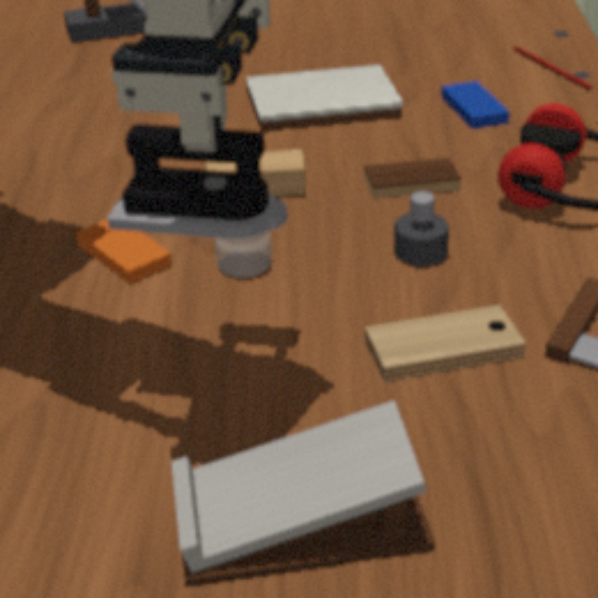

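The view shows the iron held level at about (195,200) in the crop, clear of everything. Next, carry it over the rest.

>>> arm_command --increments '[1,-26,-43,-2,-5,1,-53,-87,-2,-10,1,-79,-130,-2,-15,1,-105,-173,-2,-19.2,1,-105,-173,-2,-19.2,1,-105,-173,-2,-19.2,1,-105,-173,30,-19.2,1,-105,-173,60,-19.2,1,-105,-173,80,-19.2,1,-105,-173,85,-19.2,1,-105,-173,88,-19.2,1,-105,-173,88,-19.2,1,-105,-173,88,-19.2]'

```text
time: 6.02
tool_pos: [529.9, -359.5, 113.4]
tcp_rot: [-3.14, 0.001, -2.977]
contact_force: [-0.4, -0.1, -6.3]
grip_width: 25.6
```

Run:
```python
from h import *
plan((528.4,-358.9,106,.165)); print(sensors.get_obs()['contact_force'])
```

```text
at [ 529.9 -359.5  113.4] yaw -2.977 t 6.03
(np.float64(1.4), np.float64(0.9), np.float64(7.4), np.float64(-0.0))
[-0.36739221 -0.11219785 -6.25185238]
```

>>> arm_command --increments '[1,1,1,2,0,1,1,1,4,0,1,1,1,6,0,1,1,1,8,0,1,1,1,10,0,1,1,1,12,0,1,1,1,12,0]'

```text
time: 6.9
tool_pos: [526.5, -359.6, 102.7]
tcp_rot: [-3.14, -0.003, -2.977]
contact_force: [-12.9, 0.1, 11.0]
grip_width: 25.3
```

>>> arm_command --increments '[1,0,0,1.5,0,1,0,0,3,0,1,0,0,4.5,0,1,0,0,4.5,0]'

```text
time: 7.4
tool_pos: [524.6, -360.7, 99.4]
tcp_rot: [-3.139, -0.006, -2.978]
contact_force: [-20.6, -1.8, 18.5]
grip_width: 25.6
```

Run:
```python
from h import *
im=imaging.capture("side"); cv2.imwrite("pics/s2.png",cv2.resize(im[200:410,200:400],None,fx=2.8,fy=2.8))
```

```text
(no output)
```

View pics/s2.png

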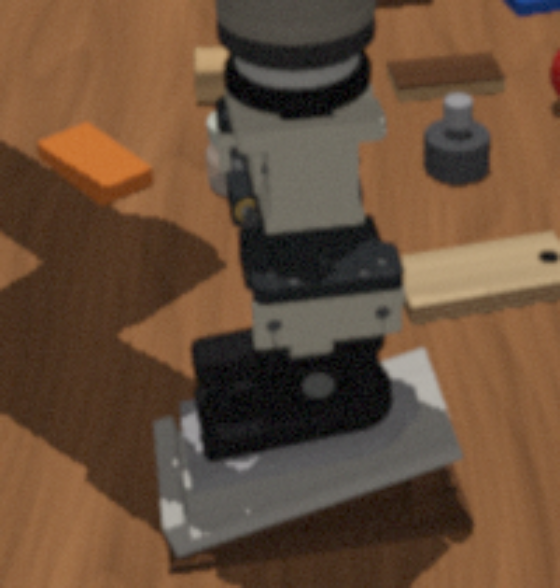

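The iron already tilts nose-up on the plate, with its heel just uphill of the ledge. I'll press slightly lower, then release so it settles.

>>> arm_command --increments '[1,0,0,1.5,0,1,0,0,3,0,1,0,0,3,0,0.6,0,0,3,0,0.3,0,0,3,0,0.2,0,0,3,0,0.2,0,0,3,0,0.2,0,0,3,0,0.2,0,0,3,0]'

```text
time: 8.57
tool_pos: [528.5, -358.4, 92.9]
tcp_rot: [3.141, 0.0, -2.977]
contact_force: [-0.3, -1.0, -0.9]
grip_width: 73.1
```

Run:
```python
from h import *
plan((528.4,-358.9,92,.165))
im=imaging.capture("side"); cv2.imwrite("pics/s3.png",cv2.resize(im[200:410,200:400],None,fx=2.8,fy=2.8))
```

```text
at [ 528.5 -358.4   92.9] yaw -2.977 t 8.57
(np.float64(0.2), np.float64(-0.5), np.float64(0.9), np.float64(-0.0))
```

View pics/s3.png

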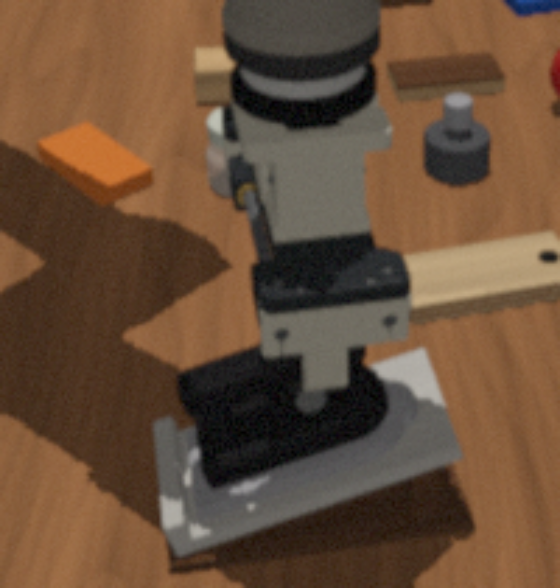

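The iron now lies flat on the slope with its heel about 10 mm uphill of the ledge. Regrip and slide it down the slope.

>>> arm_command --increments '[0.5,0,0,0,0,1,0,0,0,0,1,0,0,0,0,1,0,0,0,0,1,0,0,0,0,1,2,0,0.5,0,1,4,0,1,0,1,6,0,1.6,0,1,8,0,2.1,0,1,8,0,2.1,0]'

```text
time: 9.88
tool_pos: [521.5, -359.5, 91.4]
tcp_rot: [-3.141, 0.002, -2.977]
contact_force: [4.7, 1.7, 0.7]
grip_width: 25.2
```

>>> arm_command --increments '[1,2,0,0.5,0,1,4,0,1,0,1,6,0,1.6,0,1,8,0,2.1,0,1,8,0,2.1,0]'

```text
time: 10.5
tool_pos: [519.0, -360.6, 93.4]
tcp_rot: [-3.136, 0.014, -2.977]
contact_force: [16.3, 8.0, 14.4]
grip_width: 25.3
```

The force rose and motion stopped, so the heel looks to be on the ledge. Release, lift and check.

>>> arm_command --increments '[0.6,0,0,0,0,0,0,0,0,0,0,0,0,0,0,0,0,0,0,0,0,0,0,-40,0,0,0,0,-100,0,0,0,120,-110,0,0,60,180,-110,0,0,80,240,-110,0,0,80,240,-110,0,0,80,240,-110,0,0,80,240,-110,0]'

```text
time: 12.0
tool_pos: [394.9, -137.8, 199.3]
tcp_rot: [-3.14, 0.001, -2.977]
contact_force: [0.1, -0.2, 0.8]
grip_width: 91.7
```

Run:
```python
from h import *
t=imaging.capture("top");s=imaging.capture("side");cv2.imwrite("pics/t4.png",t);cv2.imwrite("pics/s4.png",s)
a=cv2.resize(s[300:410,240:380],None,fx=4.2,fy=4.2); b=cv2.resize(t[195:310,455:545],None,fx=2.3,fy=4.02)
b=cv2.resize(t[195:310,455:545],(204,260))
c=np.zeros((462,800,3),np.uint8); c[:462,:588]=a; c[:260,592:796]=b; cv2.imwrite("pics/c4.png",c)
plan()
```

```text
at [ 395.4 -138.6  198.9] yaw -2.978 t 12.1
```

View pics/c4.png

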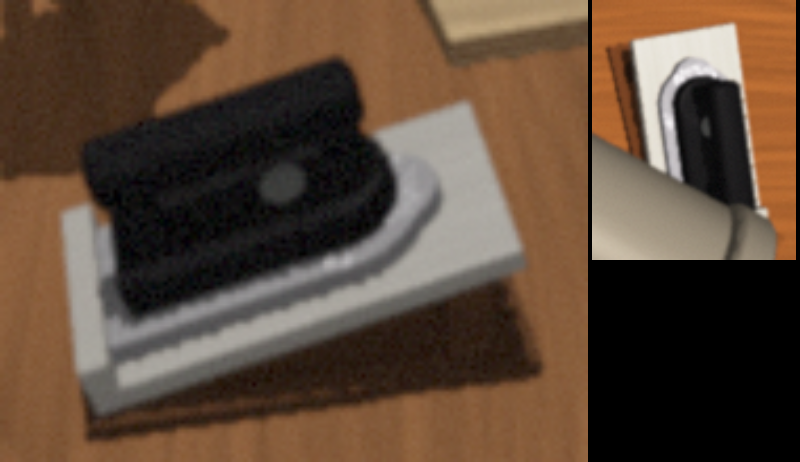

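The iron lies flat with its heel on the ledge and nose uphill (side crop heel ~(105,340), nose ~(425,190)). Next the board.

Run:
```python
from h import *
plan((651.2,-155,100,.237),(651.2,-155,4,.237))
```

```text
at [ 395.4 -138.6  198.9] yaw -2.978 t 12.1
(np.float64(-249.7), np.float64(-57.9), np.float64(98.9), np.float64(-4.2))
(np.float64(-249.7), np.float64(-57.9), np.float64(194.9), np.float64(-4.2))
```

>>> arm_command --increments '[0,-60,-14,20,0,0,-120,-28,50,-4,0,-180,-42,80,-4.2,0,-235,-55,99,-4.2,0,-250,-58,99,-4.2,0,-250,-58,99,-4.2,0,-250,-58,99,-4.2]'

```text
time: 12.98
tool_pos: [650.0, -154.4, 99.2]
tcp_rot: [3.141, -0.001, -2.905]
contact_force: [-0.1, -0.3, -0.3]
grip_width: 92.0
```

Run:
```python
from h import *
plan((651.2,-155,4,.237))
```

```text
at [ 650.  -154.4   99.2] yaw -2.905 t 12.97
(np.float64(-1.1), np.float64(-0.8), np.float64(95.2), np.float64(-0.0))
```

>>> arm_command --increments '[0,-1,-1,40,0,0,-1,-1,75,0,0,-1,-1,90,0,0,-1,-1,95,0,0,-1,-1,95,0,0.3,-1,-1,95,0,0.6,-1,-1,95,0,1,-1,-1,95,0,1,-1,-1,95,0,1,-1,-1,95,0,1,-1,-1,95,0,1,-1,-1,85,0,1,-1,-1,60,0,1,-1,-1,20,0,1,-1,-1,-40,0,1,-1,-1,-80,0,1,-1,-1,-80,0,1,-1,-1,-80,0]'

```text
time: 15.22
tool_pos: [651.3, -154.3, 179.5]
tcp_rot: [3.141, -0.001, -2.904]
contact_force: [-0.1, 0.5, 0.2]
grip_width: 0.6
```

Run:
```python
from h import *
plan((548.5,369.8,180,.186))
for n in("top","side"): cv2.imwrite(f"pics/{n}5.png",imaging.capture(n))
```

```text
at [ 651.3 -154.3  179.5] yaw -2.904 t 15.22
(np.float64(-23.5), np.float64(533.6), np.float64(-0.5), np.float64(3.0))
```

The grip closed on nothing. I'll look.

Run:
```python
from h import *
s=cv2.imread("pics/side5.png");t=cv2.imread("pics/top5.png")
c=np.zeros((600,800,3),np.uint8); c[:,:400]=cv2.resize(s[180:360,310:430],(400,600)); c[:480,400:]=cv2.resize(t[140:260,340:440],(400,480)); cv2.imwrite("pics/c5.png",c)
```

```text
(no output)
```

View pics/c5.png

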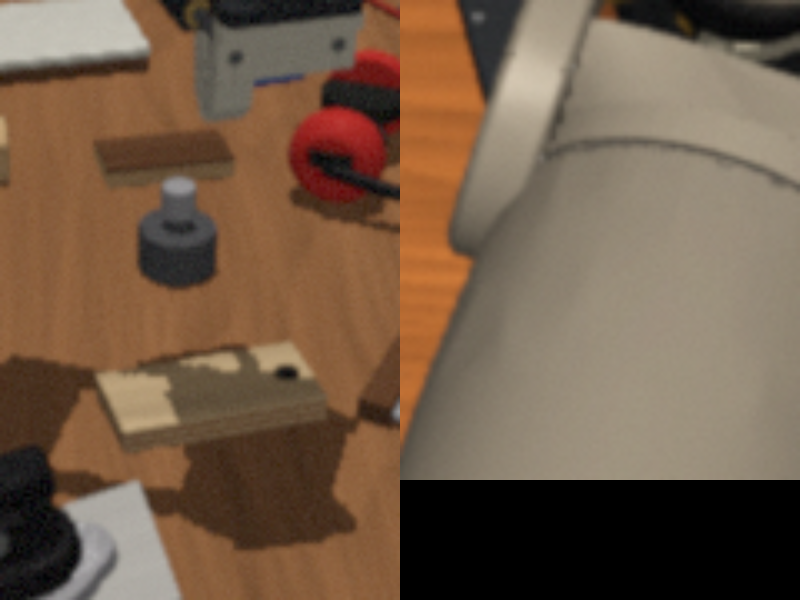

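Run:
```python
from h import *
for f in("side0","side5"):
    im=cv2.imread(f"pics/{f}.png"); lab=cv2.cvtColor(im,cv2.COLOR_BGR2LAB).astype(int)
    m=np.zeros(im.shape[:2],np.uint8); r=(slice(278,318),slice(332,412)); m[r]=(lab[r][...,1]<143)&(lab[r][...,2]>140)
    c=max(cv2.findContours(m,0,1)[0],key=cv2.contourArea)[:,0]
    print(f,len(c),"bbox",c.min(0),c.max(0),[c[i].tolist() for i in(c.sum(1).argmin(),c.sum(1).argmax(),(c[:,0]-c[:,1]).argmax(),(c[:,0]-c[:,1]).argmin())])
plan((651.2,-155,4,.237))
```

```text
side0 250 bbox [332 278] [411 317] [[333, 278], [411, 317], [411, 278], [332, 317]]
side5 256 bbox [332 278] [411 317] [[332, 278], [411, 317], [411, 278], [332, 317]]
at [ 651.  -154.2  178.2] yaw -2.904 t 15.32
(np.float64(-0.0), np.float64(-0.8), np.float64(174.2), np.float64(0.0))
```

>>> arm_command --increments '[0,0,0,0,0,0,0,0,50,0,0,0,0,100,0,0,0,0,140,0,0,0,0,165,0,0,0,0,175,0,0,0,0,175,0,0,0,0,175,0]'

```text
time: 16.32
tool_pos: [652.7, -154.8, 6.2]
tcp_rot: [-3.14, 0.002, -2.904]
contact_force: [0.2, -0.2, 1.4]
grip_width: 75.9
```

Run:
```python
from h import *
o=sensors.get_obs(); print(o['tool_pos'],o['contact_force'],o['grip_width'])
s=imaging.capture("side"); cv2.imwrite("pics/side6.png",s)
cv2.imwrite("pics/c6.png",cv2.resize(s[230:340,310:440],None,fx=5,fy=5))
```

```text
[ 652.67553669 -154.75802606    6.15496982] [ 0.18338147 -0.22900952  1.43643533] 75.91234819398102
```

View pics/c6.png

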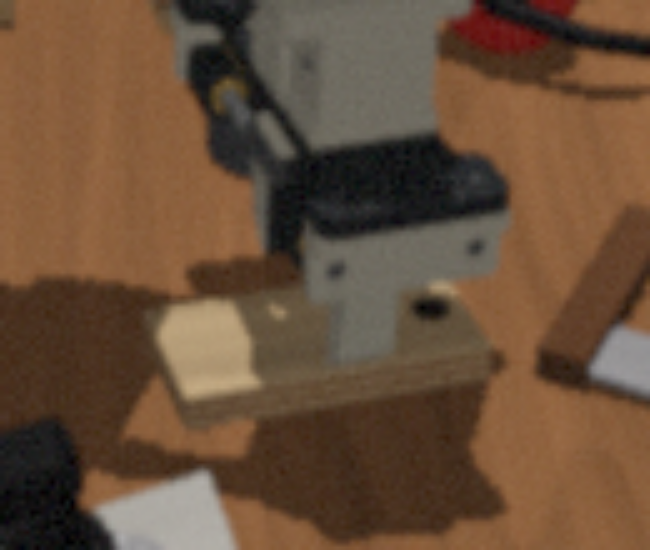

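Run:
```python
from h import *
o=sensors.get_obs(); p=o['tool_pos'];y=.237
for w in(30,38,46):
  for z in(6,16,25):
    q=[p[0]+w*np.sin(y),p[1]-w*np.cos(y),z]; print(w,z,((proj("side",q)-[310,230])*5).round(0))
def corners(c,z,dx=65,dy=30):
    return [[c[0]+a*dx*np.cos(y)-b*dy*np.sin(y),c[1]+a*dx*np.sin(y)+b*dy*np.cos(y),z] for a,b in((-1,-1),(1,-1),(-1,1),(1,1))]
for z in(0,16): print("board",z,((proj("side",corners((651.2,-155),z))-[310,230])*5).round(0).tolist())
```

```text
30 6 [[341. 388.]]
30 16 [[343. 368.]]
30 25 [[344. 350.]]
38 6 [[348. 400.]]
38 16 [[349. 380.]]
38 25 [[350. 362.]]
46 6 [[355. 412.]]
46 16 [[356. 392.]]
46 25 [[357. 374.]]
board 0 [[183.0, 427.0], [487.0, 374.0], [142.0, 340.0], [433.0, 291.0]]
board 16 [[184.0, 395.0], [490.0, 342.0], [142.0, 309.0], [435.0, 261.0]]
```

Reprojecting the fingertip (crop (364,360)) shows that the open fingertips sit well above the TCP, by about 20 mm. The fingers evidently swing on an arc, so the first closing passed over the board. I'll set the opening to about 73 mm and feel for the bench with the tips.

>>> arm_command --increments '[0,0,0,-30,0,0,1.5,0,-50,0,0.2,1.5,0,-50,0,0.2,1.5,0,-50,0,0.2,1.5,0,-50,0,0.2,1.5,0,-50,0,0.2,1.5,0,-20,0,0.2,1.5,0,0,0,0.2,1.5,0,6,0,0.2,1.5,0,10,0,0.2,1.5,0,10,0,0.2,1.5,0,10,0]'

```text
time: 17.88
tool_pos: [650.8, -155.0, -4.3]
tcp_rot: [-3.141, 0.001, -2.904]
contact_force: [0.5, 0.8, -0.4]
grip_width: 73.6
```

TCP at −4 with no contact confirms the arc. Go lower in small steps.

>>> arm_command --increments '[0.2,0,0,1.5,0,0.2,0,0,3,0,0.2,0,0,4,0,0.2,0,0,4,0]'

```text
time: 18.38
tool_pos: [650.2, -154.8, -9.4]
tcp_rot: [3.141, -0.0, -2.904]
contact_force: [0.4, -0.7, -0.6]
grip_width: 73.5
```

>>> arm_command --increments '[0.2,0,0,1.5,0,0.2,0,0,3,0,0.2,0,0,3,0]'

```text
time: 18.75
tool_pos: [650.2, -154.8, -12.4]
tcp_rot: [3.141, -0.0, -2.904]
contact_force: [-0.4, -0.1, -0.1]
grip_width: 73.8
```

>>> arm_command --increments '[0.2,0,0,1.5,0,0.2,0,0,3,0,0.2,0,0,3,0]'

```text
time: 19.12
tool_pos: [650.2, -154.8, -15.4]
tcp_rot: [3.141, -0.0, -2.904]
contact_force: [0.0, -0.2, -0.2]
grip_width: 73.5
```

>>> arm_command --increments '[0.3,0,0,0,0,0.35,0,0,0,0,0.4,0,0,0,0,0.4,0,0,0,0,0.4,0,0,0,0]'

```text
time: 19.75
tool_pos: [650.3, -154.8, -15.1]
tcp_rot: [3.141, 0.0, -2.904]
contact_force: [0.3, 0.5, -0.1]
grip_width: 59.6
```

The fingers stopped at 59.6 mm, so the board is gripped. Squeeze and lift.

>>> arm_command --increments '[1,0,0,0,0,1,0,0,0,0,1,0,0,-5,0,1,0,0,-20,0,1,0,0,-60,0,1,0,0,-120,0,1,0,0,-180,0,1,0,0,-180,0,1,0,0,-180,0]'

```text
time: 20.88
tool_pos: [650.0, -154.8, 165.2]
tcp_rot: [-3.141, 0.0, -2.904]
contact_force: [-0.8, -0.4, -0.7]
grip_width: 59.5
```

Run:
```python
from h import *
plan((548.5,369.8,165,.186),(548.5,369.8,30,.186))
```

```text
at [ 650.  -154.8  165.2] yaw -2.904 t 20.88
(np.float64(-24.8), np.float64(533.7), np.float64(0.2), np.float64(3.0))
(np.float64(-24.8), np.float64(533.7), np.float64(135.2), np.float64(3.0))
```

>>> arm_command --increments '[1,-1,30,0,0,1,-3,80,0,1,1,-6,140,0,2,1,-9,200,0,3,1,-12,260,0,3,1,-15,320,0,3,1,-18,380,0,3,1,-21,440,0,3,1,-24,490,0,3,1,-24,520,0,3,1,-24,533.5,0,3,1,-24,533.5,40,3,1,-24,533.5,90,3,1,-24,533.5,130,3,1,-24,533.5,145,3,1,-24,533.5,145,3,1,-24,533.5,145,3]'

```text
time: 23.0
tool_pos: [549.3, 369.7, 21.8]
tcp_rot: [3.141, 0.003, -2.957]
contact_force: [0.5, -0.0, -0.2]
grip_width: 60.0
```

Run:
```python
from h import *
plan((547.6,369.6,8,.186))
```

```text
at [549.3 369.7  21.8] yaw -2.957 t 23.0
(np.float64(1.7), np.float64(0.2), np.float64(13.8), np.float64(-0.1))
```

>>> arm_command --increments '[1,1,0,4,0,1,1,0,8,0,1,1,0,11,0,1,1,0,13,0,1,1,0,13.5,0,1,1,0,13.5,0]'

```text
time: 23.75
tool_pos: [547.0, 369.2, 6.8]
tcp_rot: [3.142, 0.0, -2.956]
contact_force: [-3.2, -2.0, 5.0]
grip_width: 59.6
```

>>> arm_command --increments '[0.3,0,0,0,0,0.2,0,0,0,0,0.1,0,0,0,0,0.1,0,0,0,0,0.1,0,0,-20,0,0.1,0,0,-60,0,0.1,0,0,-120,0,0.1,0,0,-160,0,0.1,0,0,-160,0]'

```text
time: 24.88
tool_pos: [548.9, 370.1, 170.8]
tcp_rot: [3.139, 0.008, -2.956]
contact_force: [0.5, 0.0, -0.7]
grip_width: 82.5
```

Run:
```python
from h import *
plan((644.9,151.6,60,.156))
```

```text
at [548.9 370.1 170.8] yaw -2.956 t 24.88
(np.float64(-54.1), np.float64(-232.5), np.float64(110.8), np.float64(1.7))
```

Run:
```python
from h import *
im=cv2.imread("pics/side0.png"); lab=cv2.cvtColor(im,cv2.COLOR_BGR2LAB).astype(int)
m=np.zeros(im.shape[:2],np.uint8); r=(slice(212,238),slice(332,388)); m[r]=(lab[r][...,0]<88)
print(rect("side",m,16)[:4])
im=cv2.imread("pics/top0.png"); L=cv2.cvtColor(im,cv2.COLOR_BGR2LAB).astype(int)[...,0]
for v in(185,197,210): print(v,L[v,226:264].tolist())
for u in(240,247): print(u,L[166:180,u].tolist(),L[214:228,u].tolist())
```

```text
(array([645.1, 139.3], dtype=float32), np.float32(103.0), np.float32(79.8), np.float32(0.129))
185 [128, 127, 127, 120, 97, 80, 78, 84, 81, 80, 82, 81, 81, 74, 70, 70, 69, 66, 70, 73, 75, 73, 75, 73, 70, 73, 72, 76, 70, 59, 72, 111, 119, 119, 118, 119, 118, 121]
197 [127, 127, 127, 126, 125, 116, 86, 78, 82, 85, 84, 80, 80, 81, 78, 75, 75, 72, 72, 69, 68, 71, 75, 76, 75, 73, 76, 72, 70, 71, 72, 85, 119, 130, 126, 127, 126, 127]
210 [134, 132, 134, 133, 133, 132, 130, 120, 86, 76, 81, 82, 84, 83, 86, 80, 80, 74, 75, 77, 74, 70, 71, 70, 76, 77, 77, 75, 77, 74, 72, 72, 69, 76, 108, 118, 123, 123]
240 [123, 122, 120, 125, 129, 131, 124, 95, 70, 69, 67, 69, 68, 69] [87, 83, 85, 84, 84, 82, 71, 83, 94, 116, 127, 123, 123, 124]
247 [127, 123, 125, 131, 133, 123, 91, 72, 70, 70, 72, 71, 70, 70] [74, 73, 74, 74, 70, 72, 87, 107, 117, 125, 125, 122, 124, 125]
```

>>> arm_command --increments '[0.25,-14,-58,30,1.7,0.25,-28,-116,60,1.7,0.25,-42,-174,80,1.7,0.25,-55,-226,80,1.7,0.25,-55,-231,80,1.7,0.25,-55,-231,80,1.7,0.25,-55,-231,80,1.7,0.25,-55,-231,80,1.7]'

```text
time: 25.88
tool_pos: [643.2, 153.8, 86.4]
tcp_rot: [3.141, 0.0, -2.984]
contact_force: [-0.1, 0.3, -0.1]
grip_width: 69.0
```

Run:
```python
from h import *
plan((646.5,153.3,-14,.156))
t=imaging.capture("top"); s=imaging.capture("side"); cv2.imwrite("pics/t7.png",t); cv2.imwrite("pics/s7.png",s)
c=np.zeros((600,800,3),np.uint8); c[:400,:400]=cv2.resize(t[180:310,80:210],(400,400)); c[:400,400:]=cv2.resize(s[150:270,260:420],(400,300)) if 0 else cv2.resize(s[150:270,260:380],(400,400))
cv2.imwrite("pics/c7.png",c[:400])
lab=cv2.cvtColor(t,cv2.COLOR_BGR2LAB).astype(int); m=np.zeros(t.shape[:2],np.uint8); r=(slice(180,310),slice(85,190)); m[r]=(lab[r][...,2]>150)&(lab[r][...,0]>165)&(lab[r][...,1]<143)
m=cv2.morphologyEx(m,cv2.MORPH_CLOSE,np.ones((7,7)));print(rect("top",m,38)[:4])
```

```text
at [643.2 153.8  86.4] yaw -2.984 t 25.88
(np.float64(-3.2), np.float64(-1.0), np.float64(100.4), np.float64(0.1))
(array([545.9, 376.6], dtype=float32), np.float32(130.3), np.float32(42.7), np.float32(0.182))
```

View pics/c7.png

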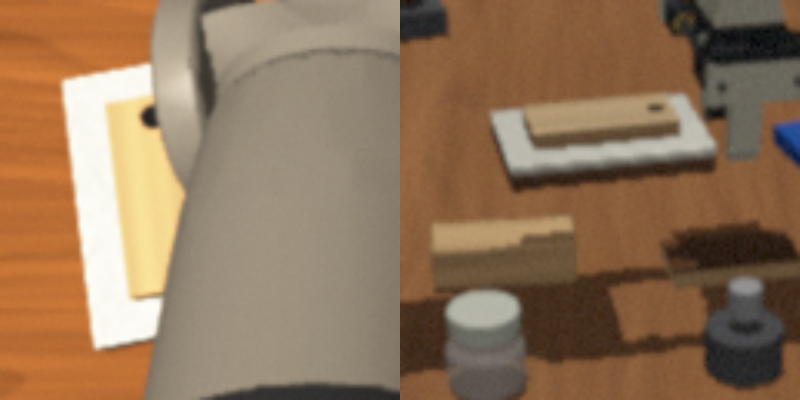

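The board lies lengthwise on the bed, within about 2 mm of its middle; in the side crop it is flat at (600,118). Now the panel.

>>> arm_command --increments '[0.25,-3,-1,30,0,0.25,-3,-1,60,0,0.25,-3,-1,80,0,0.25,-3,-1,90,0,0.25,-3,-1,95,0,0.25,-3,-1,95,0,0.35,-3,-1,95,0,0.45,-3,-1,95,0,0.5,-3,-1,95,0,0.5,-3,-1,95,0,0.5,-3,-1,95,0]'

```text
time: 27.35
tool_pos: [647.1, 151.9, -8.1]
tcp_rot: [3.141, 0.001, -2.986]
contact_force: [-0.9, 1.0, 3.9]
grip_width: 47.5
```

Width is 47.5 mm with a light upward force, so the tips have ridden onto the panel's top. Reopen, raise, and go lower this time.

>>> arm_command --increments '[0.4,0,0,-10,0,0.25,0,0,-15,0,0.25,0,0,-15,0,0.25,0,0,-15,0,0.25,0,0,-15,0,0.25,0,0,-5,0,0.25,0,0,3,0,0.25,0,0,6,0,0.25,0,0,6,0,0.35,0,0,6,0,0.4,0,0,6,0,0.4,0,0,6,0]'

```text
time: 28.85
tool_pos: [646.9, 151.8, -14.4]
tcp_rot: [3.142, 0.001, -2.986]
contact_force: [0.1, 0.5, -0.1]
grip_width: 55.6
```

>>> arm_command --increments '[0.5,0,0,0,0,0.5,0,0,0,0,0.5,0,0,0,0]'

```text
time: 29.22
tool_pos: [646.8, 151.7, -14.5]
tcp_rot: [3.142, 0.0, -2.986]
contact_force: [-0.5, -0.9, 0.7]
grip_width: 49.4
```

>>> arm_command --increments '[1,0,0,0,0,1,0,0,0,0,1,0,0,-5,0,1,0,0,-20,0,1,0,0,-60,0,1,0,0,-120,0,1,0,0,-180,0,1,0,0,-180,0,1,0,0,-180,0]'

```text
time: 30.35
tool_pos: [646.5, 151.7, 165.7]
tcp_rot: [3.142, 0.0, -2.986]
contact_force: [-0.1, -0.4, -1.1]
grip_width: 49.6
```

Run:
```python
from h import *
plan((548,369.2,165,.186))
t=imaging.capture("side"); cv2.imwrite("pics/s8.png",t)
```

```text
at [646.5 151.7 165.7] yaw -2.986 t 30.35
(np.float64(63.6), np.float64(230.2), np.float64(0.7), np.float64(-1.7))
```

>>> arm_command --increments '[1,10,36,0,-1.7,1,25,90,0,-1.7,1,41,147,0,-1.7,1,55,200,0,-1.7,1,63.6,230.2,0,-1.7,1,63.6,230.2,30,-1.7,1,63.6,230.2,80,-1.7,1,63.6,230.2,115,-1.7,1,63.6,230.2,130,-1.7,1,63.6,230.2,130,-1.7,1,63.6,230.2,130,-1.7]'

```text
time: 31.78
tool_pos: [549.2, 369.7, 36.8]
tcp_rot: [3.141, 0.002, -2.956]
contact_force: [0.6, -0.3, -0.8]
grip_width: 49.5
```

Run:
```python
from h import *
plan((548,369.2,24,.186))
```

```text
at [549.2 369.7  36.8] yaw -2.956 t 31.77
(np.float64(1.3), np.float64(-0.3), np.float64(12.8), np.float64(-0.0))
```

>>> arm_command --increments '[1,0.5,0,4,0,1,0.5,0,8,0,1,0.5,0,11,0,1,0.5,0,12.5,0,1,0.5,0,12.5,0,1,0.5,0,12.5,0]'

```text
time: 32.52
tool_pos: [547.7, 369.1, 23.4]
tcp_rot: [3.142, 0.0, -2.956]
contact_force: [-3.3, -1.2, 5.6]
grip_width: 49.6
```

>>> arm_command --increments '[0.4,0,0,0,0,0.3,0,0,0,0,0.2,0,0,0,0,0.2,0,0,0,0,0.2,0,0,0,0,0.2,0,0,-20,0,0.2,0,0,-60,0,0.2,0,0,-120,0,0.2,0,0,-150,0,0.2,0,0,-150,0]'

```text
time: 33.78
tool_pos: [549.1, 369.9, 176.1]
tcp_rot: [3.14, 0.006, -2.956]
contact_force: [0.7, -0.4, -0.7]
grip_width: 73.2
```

Run:
```python
from h import *
plan((470.6,151.2,100,.072))
```

```text
at [549.1 369.9 176.1] yaw -2.956 t 33.77
(np.float64(117.5), np.float64(-200.5), np.float64(76.1), np.float64(6.5))
```

>>> arm_command --increments '[0.25,30,-52,0,6.5,0.25,60,-104,20,6.5,0.25,90,-156,50,6.5,0.25,115,-196,76,6.5,0.25,117.5,-200.5,76,6.5,0.25,117.5,-200.5,76,6.5,0.25,117.5,-200.5,76,6.5,0.25,117.5,-200.5,76,6.5]'

```text
time: 34.78
tool_pos: [469.9, 151.5, 97.1]
tcp_rot: [3.141, 0.001, -3.068]
contact_force: [-0.4, -0.3, 0.0]
grip_width: 68.8
```

Run:
```python
from h import *
plan((470.6,151.2,-4,.072))
t=imaging.capture("top"); s=imaging.capture("side"); cv2.imwrite("pics/t9.png",t); cv2.imwrite("pics/s9.png",s)
c=np.zeros((400,800,3),np.uint8); c[:,:400]=cv2.resize(t[180:310,80:210],(400,400)); c[:,400:]=cv2.resize(s[150:270,260:380],(400,400)); cv2.imwrite("pics/c9.png",c)
lab=cv2.cvtColor(t,cv2.COLOR_BGR2LAB).astype(int); L,B=lab[...,0],lab[...,2]
def R(m,z):
    k=np.zeros_like(m); k[180:310,85:200]=m[180:310,85:200]; return rect("top",cv2.morphologyEx(k.astype(np.uint8),cv2.MORPH_CLOSE,np.ones((9,9))),z)[:4]
print("panel",R((L<105)&(B<168),54)); print("board",R((B>150)&(L>165)&(lab[...,1]<143),38))
```

```text
at [469.9 151.5  97.1] yaw -3.068 t 34.77
(np.float64(-0.7), np.float64(-0.3), np.float64(101.1), np.float64(0.1))
panel (array([501.6, 328.9], dtype=float32), np.float32(221.4), np.float32(114.9), np.float32(0.695))
board (array([605.7, 378.6], dtype=float32), np.float32(60.4), np.float32(13.9), np.float32(-1.449))
```

View pics/c9.png

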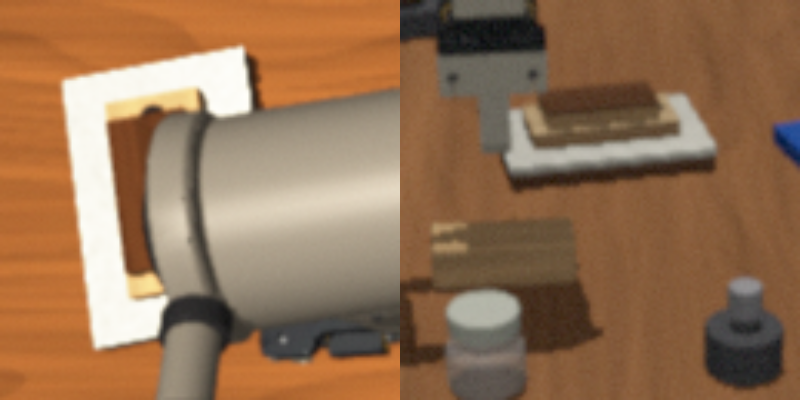

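The walnut panel sits centred on the board, with margins visible all round on the side view (600,100). Now the caul.

>>> arm_command --increments '[0.25,-1,0,30,0,0.25,-1,0,60,0,0.25,-1,0,90,0,0.25,-1,0,105,0,0.25,-1,0,105,0,0.4,-1,0,105,0,0.5,-1,0,105,0,0.6,-1,0,105,0,1,-1,0,105,0,1,-1,0,105,0,1,-1,0,105,0]'

```text
time: 36.25
tool_pos: [470.8, 150.7, -7.4]
tcp_rot: [3.141, 0.002, -3.07]
contact_force: [-0.2, -0.2, 6.6]
grip_width: 45.8
```

>>> arm_command --increments '[1,0,0,-5,0,1,0,0,-20,0,1,0,0,-60,0,1,0,0,-120,0,1,0,0,-180,0,1,0,0,-200,0,1,0,0,-200,0]'

```text
time: 37.12
tool_pos: [471.0, 150.6, 194.0]
tcp_rot: [3.141, 0.004, -3.07]
contact_force: [0.4, -0.0, -1.6]
grip_width: 45.9
```

Run:
```python
from h import *
t=imaging.capture("top"); cv2.imwrite("pics/t10.png",t)
plan((548,369.2,193,.186))
```

```text
at [470.  150.5 192.2] yaw -3.07 t 37.17
(np.float64(-93.5), np.float64(212.6), np.float64(-0.8), np.float64(-6.5))
```

>>> arm_command --increments '[1,-10,23,0,-2,1,-33,75,0,-6.5,1,-57,130,0,-6.5,1,-80,182,0,-6.5,1,-93.5,212.6,0,-6.5,1,-93.5,212.6,30,-6.5,1,-93.5,212.6,80,-6.5,1,-93.5,212.6,115,-6.5,1,-93.5,212.6,130,-6.5,1,-93.5,212.6,130,-6.5,1,-93.5,212.6,130,-6.5]'

```text
time: 38.55
tool_pos: [549.1, 369.7, 63.3]
tcp_rot: [3.141, 0.002, -2.956]
contact_force: [0.5, -0.0, -0.4]
grip_width: 45.7
```

Run:
```python
from h import *
plan((548,369.2,47,.186))
```

```text
at [549.1 369.7  63.3] yaw -2.956 t 38.55
(np.float64(1.2), np.float64(-0.3), np.float64(16.3), np.float64(-0.0))
```

>>> arm_command --increments '[1,0.5,0,5,0,1,0.5,0,10,0,1,0.5,0,13,0,1,0.5,0,15,0,1,0.5,0,16,0,1,0.5,0,16,0]'

```text
time: 39.3
tool_pos: [547.7, 369.2, 46.6]
tcp_rot: [3.141, 0.0, -2.956]
contact_force: [-2.7, -2.0, 5.2]
grip_width: 45.8
```

>>> arm_command --increments '[0.45,0,0,0,0,0.4,0,0,0,0,0.3,0,0,0,0,0.25,0,0,0,0,0.25,0,0,0,0,0.25,0,0,-20,0,0.25,0,0,-60,0,0.25,0,0,-120,0,0.25,0,0,-150,0,0.25,0,0,-150,0]'

```text
time: 40.55
tool_pos: [549.0, 369.9, 199.0]
tcp_rot: [3.14, 0.006, -2.956]
contact_force: [-0.1, -0.0, -0.2]
grip_width: 68.5
```

Run:
```python
from h import *
plan((643.5,9.3,190,.186),(643.5,9.3,40,.186))
```

```text
at [549.  369.9 199. ] yaw -2.956 t 40.55
(np.float64(-26.4), np.float64(-371.8), np.float64(9.0), np.float64(-0.0))
(np.float64(-26.4), np.float64(-371.8), np.float64(159.0), np.float64(-0.0))
```

>>> arm_command --increments '[0.4,-4,-60,0,0,0.4,-8,-120,0,0,0.4,-12,-180,0,0,0.4,-17,-240,0,0,0.4,-21,-300,0,0,0.4,-25,-355,9,0,0.4,-26.4,-372,50,0,0.4,-26.4,-372,70,0,0.4,-26.4,-372,70,0,0.4,-26.4,-372,70,0]'

```text
time: 41.8
tool_pos: [642.4, 8.7, 126.0]
tcp_rot: [3.142, 0.0, -2.956]
contact_force: [0.5, -0.1, 0.8]
grip_width: 55.1
```

Run:
```python
from h import *
plan((643.5,9.3,36,.186))
t=imaging.capture("top"); s=imaging.capture("side"); cv2.imwrite("pics/t11.png",t); cv2.imwrite("pics/s11.png",s)
c=np.zeros((400,800,3),np.uint8); c[:,:400]=cv2.resize(t[180:310,80:210],(400,400)); c[:,400:]=cv2.resize(s[150:270,260:380],(400,400)); cv2.imwrite("pics/c11.png",c)
lab=cv2.cvtColor(t,cv2.COLOR_BGR2LAB).astype(int); L,B=lab[...,0],lab[...,2]
for row in(215,240,270): print(L[row,100:175].tolist())
```

```text
at [642.4   8.7 126. ] yaw -2.956 t 41.8
(np.float64(-1.2), np.float64(0.3), np.float64(90.0), np.float64(-0.0))
[156, 218, 249, 250, 248, 247, 247, 245, 231, 210, 215, 221, 225, 222, 220, 223, 223, 226, 226, 223, 224, 227, 225, 226, 229, 230, 226, 216, 215, 218, 217, 198, 149, 89, 77, 77, 78, 69, 58, 63, 87, 102, 114, 145, 166, 106, 101, 193, 250, 253, 252, 252, 251, 251, 251, 251, 251, 251, 251, 252, 251, 201, 95, 40, 54, 91, 135, 144, 141, 142, 143, 144, 142, 140, 143]
[133, 131, 131, 154, 211, 245, 248, 248, 248, 249, 246, 225, 206, 212, 217, 220, 220, 219, 222, 223, 226, 226, 224, 225, 227, 225, 223, 226, 230, 229, 223, 216, 211, 211, 201, 163, 97, 70, 76, 80, 71, 50, 38, 52, 73, 95, 117, 113, 83, 88, 189, 252, 252, 251, 251, 251, 251, 250, 250, 250, 251, 251, 251, 252, 251, 171, 53, 40, 69, 101, 140, 146, 145, 144, 145]
[136, 136, 135, 137, 136, 136, 140, 195, 251, 251, 250, 248, 248, 249, 249, 248, 248, 249, 250, 250, 244, 215, 198, 196, 199, 192, 159, 147, 150, 150, 166, 200, 204, 202, 202, 208, 219, 221, 217, 215, 210, 211, 211, 209, 211, 216, 225, 230, 232, 230, 228, 211, 128, 76, 117, 199, 250, 251, 250, 250, 251, 251, 251, 251, 251, 251, 251, 252, 249, 177, 70, 40, 61, 98, 142]
```

View pics/c11.png

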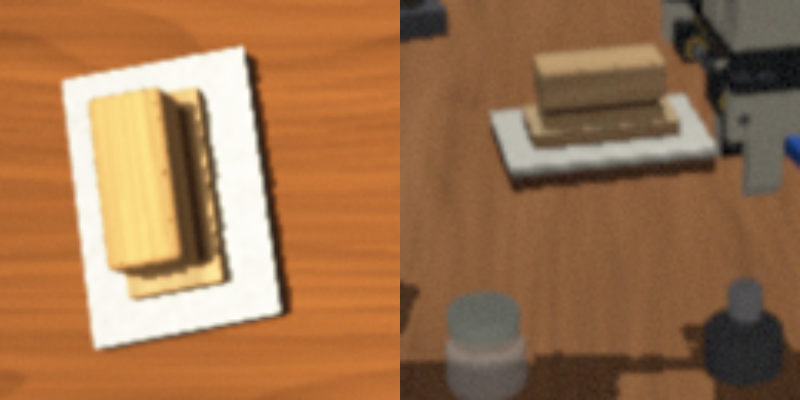

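The stack stands straight in both views. I'll work out the caul's top centre, at z = 90, from its crop corners (90,98), (160,88), (182,262), (110,270).

Run:
```python
from h import *
k=130/400
f=lambda a:np.array(a,float)*k+[79.7,179.7]
q=cast("top",f([[90,98],[160,88],[182,262],[110,270]]),90); print("caul",q[:,:2].mean(0).round(1),[np.linalg.norm(q[i]-q[i-1]).round(1) for i in range(4)])
b=cast("top",f([[200,88],[226,282],[130,297]]),38); print("board",b[[0,2],:2].mean(0).round(1),np.linalg.norm(b[0]-b[1]).round(1),np.linalg.norm(b[1]-b[2]).round(1))
w=cast("top",f([[63,80],[244,46],[284,313],[96,349]]),22); print("bed",w[:,:2].mean(0).round(1))
```

```text
caul [546.3 366. ] [np.float64(108.7), np.float64(43.2), np.float64(110.3), np.float64(43.4)]
board [547.7 366.4] 129.3 61.1
bed [548.1 368. ]
```

>>> arm_command --increments '[0.4,-1,0,30,0,0.4,-1,0,60,0,0.4,-1,0,80,0,0.4,-1,0,89,0,0.4,-1,0,89,0,0.6,-1,0,89,0,0.8,-1,0,89,0,1,-1,0,89,0,1,-1,0,89,0,1,-1,0,89,0]'

```text
time: 43.15
tool_pos: [643.3, 9.2, 37.2]
tcp_rot: [3.141, 0.0, -2.956]
contact_force: [-0.1, 3.3, 2.1]
grip_width: 22.4
```

>>> arm_command --increments '[1,0,0,-5,0,1,0,0,-20,0,1,0,0,-60,0,1,0,0,-110,0,1,0,0,-160,0,1,0,0,-180,0,1,0,0,-180,0]'

```text
time: 44.02
tool_pos: [643.8, 8.3, 219.1]
tcp_rot: [-3.14, 0.004, -2.956]
contact_force: [0.2, 0.1, -7.8]
grip_width: 22.3
```

Run:
```python
from h import *
plan((547.4,368.6,200,.186))
```

```text
at [643.8   8.3 219.1] yaw -2.956 t 44.02
(np.float64(28.4), np.float64(371.9), np.float64(19.1), np.float64(-0.0))
```

>>> arm_command --increments '[1,2,25,0,0,1,5,65,0,0,1,9,115,0,0,1,13,165,0,0,1,17,215,0,0,1,21,265,0,0,1,24,310,0,0,1,27,350,0,0,1,28,372,0,0,1,28,372,20,0,1,28,372,60,0,1,28,372,75,0,1,28,372,78,0,1,28,372,78,0,1,28,372,78,0,1,28,372,78,0]'

```text
time: 46.02
tool_pos: [547.6, 369.2, 139.9]
tcp_rot: [3.141, 0.002, -2.956]
contact_force: [-0.1, 0.5, -7.2]
grip_width: 21.8
```

Run:
```python
from h import *
plan((547.4,368.6,128,.186))
s=imaging.capture("side"); cv2.imwrite("pics/s12.png",cv2.resize(s[100:240,250:390],None,fx=4,fy=4))
```

```text
at [547.6 369.2 139.9] yaw -2.956 t 46.02
(np.float64(0.3), np.float64(-0.6), np.float64(11.9), np.float64(-0.0))
```

View pics/s12.png

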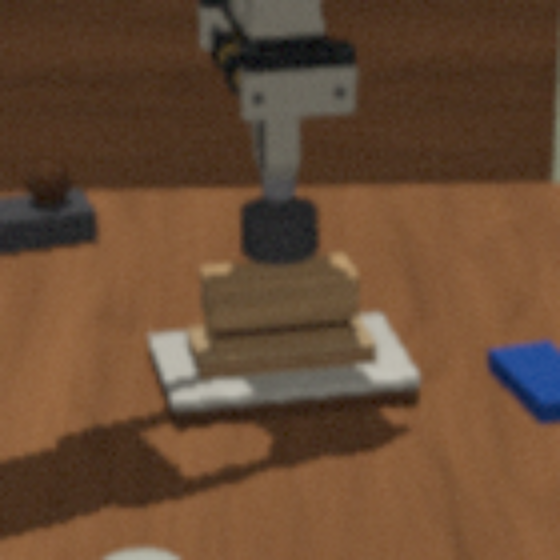

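The weight hangs upright, centred over the caul (crop (280,228) against (280,290)). Lower gently.

>>> arm_command --increments '[1,0,-0.5,4,0,1,0,-0.5,7,0,1,0,-0.5,9,0,1,0,-0.5,10,0,1,0,-0.5,10,0]'

```text
time: 46.7
tool_pos: [547.2, 368.6, 128.8]
tcp_rot: [3.142, -0.0, -2.956]
contact_force: [0.2, 0.4, -6.6]
grip_width: 22.4
```

>>> arm_command --increments '[1,0,0,1,0,1,0,0,2,0,1,0,0,2,0]'

```text
time: 47.08
tool_pos: [547.3, 368.8, 127.2]
tcp_rot: [3.141, 0.001, -2.956]
contact_force: [0.2, 0.2, -5.0]
grip_width: 22.4
```

Touching. Settle half a millimetre more, release and retreat upward.

>>> arm_command --increments '[1,0,0,0.7,0,1,0,0,0.7,0,0.7,0,0,0.7,0,0.6,0,0,0.7,0,0.5,0,0,0.7,0,0.4,0,0,0.7,0,0.4,0,0,0.7,0,0.4,0,0,-15,0,0.4,0,0,-50,0,0.4,0,0,-100,0,0.4,0,-50,-110,0,0.4,0,-110,-110,0,0.4,0,-170,-110,0,0.4,0,-230,-110,0,0.4,0,-290,-110,0,0.4,0,-350,-110,0,0.4,0,-360,-110,0,0.4,0,-360,-110,0]'

```text
time: 49.32
tool_pos: [613.7, 14.4, 237.6]
tcp_rot: [3.141, 0.001, -2.958]
contact_force: [-0.5, -0.2, 0.5]
grip_width: 55.3
```

Run:
```python
from h import *
t=imaging.capture("top"); s=imaging.capture("side"); cv2.imwrite("pics/t13.png",t); cv2.imwrite("pics/s13.png",s)
c=np.zeros((600,800,3),np.uint8); c[:300,:400]=cv2.resize(t[60:360,80:560],(400,250)) if 0 else cv2.resize(t[60:360,80:480],(400,300)); c[300:,:400]=cv2.resize(t[180:310,80:253],(400,300)); c[:300,400:]=cv2.resize(s[120:240,250:410],(400,300)); c[300:,400:]=cv2.resize(s[290:410,230:390],(400,300))
cv2.imwrite("pics/c13.png",c); plan()
```

```text
at [613.5  16.2 237.3] yaw -2.955 t 49.42
```

View pics/c13.png

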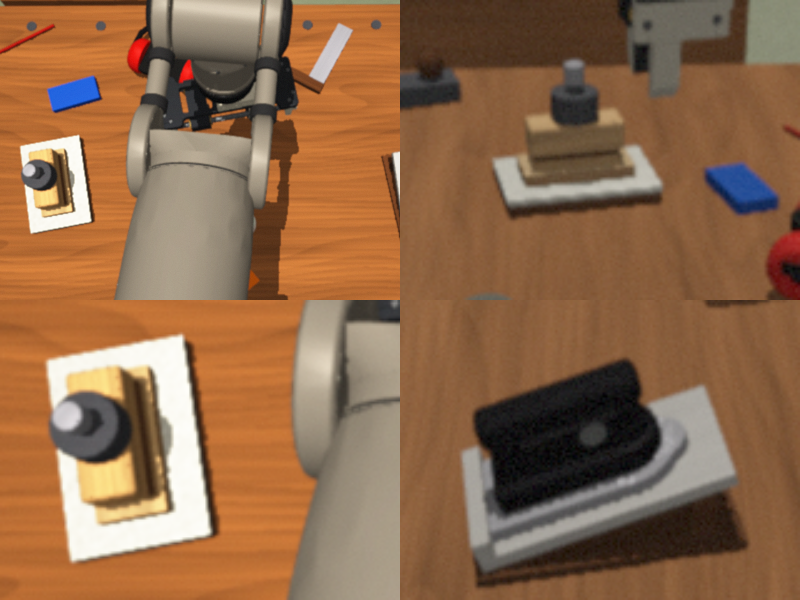

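All is in place: the stack is upright and the iron is seated. A numeric check of the weight's centre, the iron's nose and the bystanders follows.

Run:
```python
from h import *
t=cv2.imread("pics/t13.png"); lab=cv2.cvtColor(t,cv2.COLOR_BGR2LAB).astype(int); L,A,B=lab[...,0],lab[...,1],lab[...,2]
f=lambda p:np.array(p,float)/(400/173)+[80,180]
m=np.zeros(L.shape,np.uint8); m[215:260,98:142]=((abs(B-128)<10)&(abs(A-128)<8)&(L<140))[215:260,98:142]
print("disc",rect("top",m,124)[:3]); print("knob",cast("top",f([[72,-0]])*0+f([72,417-300]),156)[0].round(1))
px=np.array([[472.8,213.4],[0,0]])
m=np.zeros(L.shape,np.uint8); m[195:310,455:545]=((L<70)&(abs(B-128)<9))[195:310,455:545]
print("iron black",rect("top",m,90)[:4])
# sole nose expected on the slope
y=.165;c,s=np.cos(y),np.sin(y)
P=lambda x,yy,z:[515.6+c*x-s*yy,-361+s*x+c*yy,z]
print("expected nose px side/top",proj("side",P(67.6,0,61)),proj("top",P(67.6,0,61)))
a,b=cv2.imread("pics/side0.png"),cv2.imread("pics/s13.png"); d=cv2.absdiff(a,b).max(2)
for n,(u0,u1,v0,v1) in dict(jar=(272,300,236,272),muffs=(395,468,192,245),square=(418,505,272,330)).items(): print(n,np.median(d[v0:v1,u0:u1]),(d[v0:v1,u0:u1]>60).mean().round(3))
```

```text
disc (array([544.6, 360.7], dtype=float32), np.float32(61.3), np.float32(51.3))
knob [546.7 363.4 156. ]
iron black (array([ 501.5, -354.6], dtype=float32), np.float32(113.2), np.float32(55.6), np.float32(0.052))
expected nose px side/top [[344.40107747 343.44261205]] [[497.03199309 219.71772496]]
jar 9.0 0.192
muffs 6.0 0.0
square 6.0 0.0
```

The nose appears at about (344,346), against (344,343) expected. The jar's pixel change is arm shadow: it still sits at (286,252), against (286,253) at the start. Handing in.

```bash
python3 -c "
from plant import ticket; print(ticket.close_job())"
```

```text
the job is handed in; nothing more can be done
None
```

I parked the iron on its rest, then built the stack of board, panel, caul and weight on the press bed. I handed in at about 49.5 s with the gripper open and the arm clear of everything.

**Iron:** it lies flat on the slope with its nose uphill and its heel drawn against the ledge. Its nose is within about 3 px of where the side view should show it. The top-view mask of the iron's black parts read a yaw of 0.05, against 0.165 for the rest. I did not trust that reading, because the tilted handle and body are merged in the mask, and the side view shows the iron straight.

**Stack:** it stands upright and lies lengthwise along the bed in both views.

| Check | Reading |
|---|---|
| Board and caul against the bed's centre | about 1–3 mm |
| Weight against the caul, by its knob | about 3 mm |
| Weight against the caul, by its disc mask | about 5 mm; it counts the disc's visible side, so it reads too far off |

**Bystanders:** the ear defenders and try square show no change. The jar's pixels changed by 19% in the last view, which I put down to the arm's shadow: it was still where it started in the view just before the weight was lifted, and I did not go near it afterwards.

**Failed tries:** the first grips on the board and the panel missed, because the fingertips sit higher when the gripper is open. Each was redone lower and held. The missed panel grip touched it with only about 4 N.

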